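Try a milled spacer bar under the gauge step and sort it

ROBOT

A 6-joint arm with a two-finger parallel gripper is mounted at the origin on the work surface. World frame = base frame: x ahead of the robot, y to its left, z up, the work surface at z = 0. Lengths are in m, angles in degrees, forces in N, time in s.
With the tool pointing down it reaches from about 0.4 to 0.825 m from the base axis. Payload 7 kg.
Tool frame: the origin (TCP) lies at the very end of the fingers, on their centre line; the grasp point (between the pads) lies 19 mm behind it; z points along the fingers, y is the direction in which the jaws open and shut (so a half turn about z gives the same grasp; the last joint's range is limited). The gripper opens to 88 mm and grips with 3 to 60 N. Pads are 19 mm wide; open, the fingers measure 130 mm over their backs; the gripper's body (78 mm by 193 mm) begins 47 mm behind the grasp point.
Start: joints at [87.84, 20.546, 0.682, 0, -70.136, -16.507], TCP at [0.216, 0.639, 0.227] pointing down, gripper open.
Joint ranges: [-176.03, 176.03], [-82.01, 121.73], [-58.28, 71.71], [-173.87, 95.51], [-174.79, -0.11], [-173.66, 173.66]. Speed limits (degrees/s): [136.94, 136.94, 172.46, 180, 180, 180].

INTERFACE

Orientations are given as [roll, pitch, yaw] about the fixed x, y, z axes, in that order (R = Rz(yaw) Ry(pitch) Rx(roll)).
In Python, from plant import ctrl, snapshot, workorder gives the robot as it stands. The module is installed in compiled form; this text tells all that it offers.
- The arm moves only by the shell command python3 -m creep 'ROWS'. ROWS is JSON, a list of rows, each a list of 5 numbers: the shift along the tool's x, y, z scaled (see below), then the turn about the tool's z scaled (see below), then the finger opening in mm, from 0 to 87.6. A call has exactly 8 rows; each row is the pose to reach, as a shift and turn from the pose commanded when the call began, along the tool's axes at that moment, turning the shorter way round; what a row does not reach only later rows make up. The controller multiplies each number of a shift by 0.1 m and each number of a turn by 180 degrees. A row lasts 1/12 s, in which the tool goes at most 41.7 mm and 7.16 degrees, less where a joint would pass 70% of its speed; a pose out of reach is approached as far as the arm can. A call with a number of a shift or a turn outside -1 to 1 is refused whole. A call with a gripper value outside its range is refused whole. The fingers move at their own pace and stop on an object; the grip force is fixed at half the most. Time passes only in rows, so rows that repeat a pose let the fingers close, or fill a call up. It gives the time, the measured TCP pose, the force and the opening at its end, in the units of the state.
- ctrl.get_obs(): the state, without advancing time (a new reading comes with each control period).
- snapshot(name): name is "side" or "top"; returns a dict with "img" (384x512x3 uint8, blue, green, red), "camera_matrix" (3x3 intrinsics, pixels), "xyz" and "rotation" of the camera in the world. Camera axes: x right, y up, looking along -z (the intrinsics and any distortion apply to the point x, -y, -z); pixel columns grow to the right and rows downward; lengths in m; the calibration is good to about 2 mm. A picture is of the moment at which its call begins. There is no depth.
- workorder.close_job(): hands the job in, once; it reports no verdict.
The state is a dict: "clock": time; "joint_pos": joint angles; "qvel": joint speeds; "tau": joint torques, N m; "tool_pos": TCP position; "orientation": TCP orientation; "force": force on the tool from outside, world axes, zero at the start; "moment": the same for the moment, N m; "opening": finger opening in m.
Only numpy, scipy, OpenCV 4.12 (cv2) and the standard library are available. Lean on these libraries where they do the work, as an engineer would, in place of code of your own. Each camera call takes 0.05 s, during which the arm holds its last target.

TASK

Stand the aluminium spacer bar on the base of the steel gauge and slide one end of it against the gauge's crossbar, without forcing it, to feel whether it is low enough to go under. If it goes under, lay it in the wooden tray that has the tall end board; if the crossbar stops it, lay it in the plain low tray. Leave it sitting flat and upright on the tray's floor, and leave the steel collar, the chuck key and the wrench lying nearby where they are.

Things in the scene. Friction and masses are not known exactly. Their poses are not given: they have to be found in the camera images.
- bar: Loose aluminium spacer bar, 0.2 to 0.4 kg, upright on the table. An upside-down T in section: foot 90 mm long (x), 26 wide (y), 34 high; a tongue 90 long, 16 wide centred on top. Overall height 45 to 61 mm, different every time and not told: feel it at the gauge. Grip the foot across its 26 mm. Origin: centre of the underside, x lengthwise, z up; the ends are alike.
- gauge: Fixed steel gauge: flat base plate 160 mm (x) by 84 (y), 12 thick, bridged near its far end (+x) by a crossbar (x = +40 to +65 mm, top 78 mm above the table) on two cheeks 60 mm apart, centred, open through. The bar is slid along the base towards +x: if lower than the step it goes under the crossbar, else the near face stops it. Origin: centre of the base's underside, on the table, z up.
- gauge_step (a point): The gauge step: middle of the lower near edge of the crossbar, at x = +40 mm, y = 0 of the gauge, 53 mm above its base plate (65 mm above the table). If the bar's height is within 1.5 mm of these 53 mm, either answer is accepted.
- tray_endboard: Fixed wooden tray for bars that go under the step, told apart by a tall board (45 mm high, 8 thick, x = +63 to +71 mm) at one end. One open compartment 116 mm (x) by 46 (y) inside, floor 4 mm and rim 12 mm above the table, rim 5 mm thick. The bar lies lengthwise along x, either way round. Origin: centre of the compartment, on the table, z up.
- tray_plain: Fixed wooden tray for bars that the step stops: the same compartment, floor and rim (116 by 46 mm inside, floor 4 mm and rim 12 mm above the table), all four sides low, no end board. Origin: centre of the compartment, on the table, z up.
- collar: Bystander: loose steel shaft collar lying flat, 42 mm across, 18 mm high. Origin: centre of the underside.
- chuck_key: Bystander: loose steel chuck key lying flat, T-shaped, 115 mm long (x) with a 110 mm cross handle, 18 mm high. Origin: on the table under the middle of its shank.
- wrench: Bystander: loose steel wrench lying flat, 200 mm long (x). Origin: on the table near the middle of its length.
Things that resemble listed ones, but are neither listed nor needed, are in the scene too. There is more than one size of the tray_plain; the job needs the larger. Several things look just like the bar: the one meant starts farthest to the robot's left.

How it is judged:
By the outcome, as a careful person would: the job done as asked, in the order asked, and still so for the second after the job is handed in, with the robot touching nothing.
It also fails if it takes over 51 s, if anything falls off the work surface, if the arm or the gripper's body presses on something with over 40 N, if the wrist force passes 120 N, or if a joint passes its speed limit or range.

## Working session

There is one attempt and no reset: what is moved stays moved. The work goes in short steps, Python scripts to look and compute and a shell command to move; the robot and the scene stay as the last step left them, time stands still between calls to the robot, and variables do not carry over. Pictures are saved under pics/ and viewed, and the job is handed in when it is done.

```bash
mkdir -p pics; python3 - <<'E'
from plant import ctrl,snapshot
import cv2,numpy as np,pickle
for n in("top","side"):
    s=snapshot(n);cv2.imwrite(f"pics/{n}0.png",s["img"]);pickle.dump(s,open(f"{n}0.pkl","wb"))
    print(n,s["camera_matrix"],s["xyz"],s["rotation"],[k for k in s])
print(ctrl.get_obs())
E
```

```text
top [[351.64030774   0.         258.50279805]
 [  0.         351.64030774 185.32909864]
 [  0.           0.           1.        ]] [ 0.39643593 -0.01843489  0.93181302] [ 1.18461382e+01  4.57060766e-02 -9.09187014e+01] ['img', 'camera_matrix', 'xyz', 'rotation']
side [[426.37294754   0.         252.83452058]
 [  0.         426.37294754 195.31682558]
 [  0.           0.           1.        ]] [ 0.20992994 -0.61612436  0.78590123] [ 44.56491977  -0.4068349  -28.27768138] ['img', 'camera_matrix', 'xyz', 'rotation']
{'clock': 0.1, 'joint_pos': array([ 8.78389228e+01,  2.05873825e+01,  6.40454692e-01, -1.81270207e-02,
       -7.01363923e+01, -1.65064809e+01]), 'qvel': array([ 0.01413085, -0.03330363,  0.18677926,  0.0639944 ,  0.05808095,
       -0.12470659]), 'tau': array([-4.62521766e-04, -5.84159768e+01,  2.93751061e+01,  7.01533824e+00,
        1.01758653e-02, -5.24193570e-05]), 'tool_pos': array([0.21593988, 0.63907332, 0.22572545]), 'orientation': array([ 1.79915271e+02, -7.33615354e-03, -1.86737244e+01]), 'force': array([ 0.14140038, -0.12417652, -0.60173871]), 'moment': array([-0.00209838, -0.05548414,  0.0295669 ]), 'opening': 0.08740213846584131}
```

View pics/top0.png

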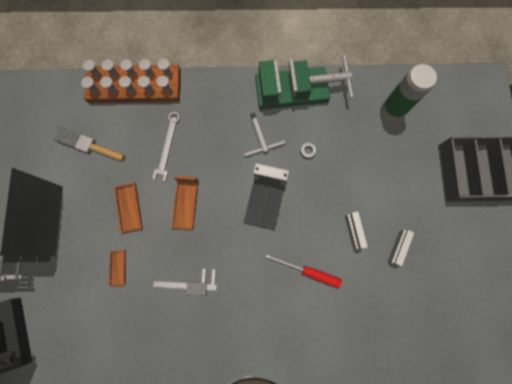

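View pics/side0.png

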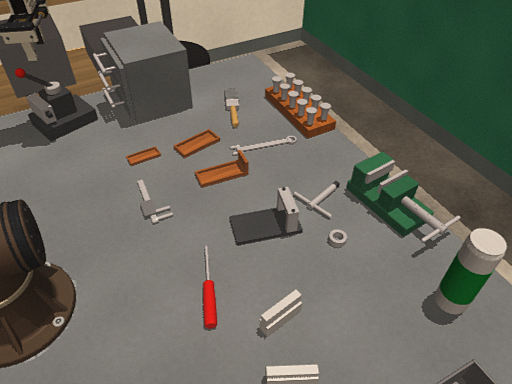

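The top view shows two bars, at (357,231), which is the robot's leftmost, and (402,248). The gauge is at (267,197), the end-board tray at (185,203), the larger plain tray at (128,208) and the small one at (118,268). I'll measure these next.

```bash
cat > h.py <<'E'
import numpy as np,cv2,pickle
from scipy.spatial.transform import Rotation as R
def load(f): return pickle.load(open(f,'rb'))
def ray(s,uv):
    K=s["camera_matrix"];p=np.linalg.solve(K,np.array([uv[0],uv[1],1.]))
    return R.from_euler('xyz',s["rotation"],degrees=True).as_matrix()@np.array([p[0],-p[1],-p[2]])
def onz(s,uv,z):
    d=ray(s,uv);o=np.array(s["xyz"]);return o+d*(z-o[2])/d[2]
def proj(s,P):
    q=R.from_euler('xyz',s["rotation"],degrees=True).as_matrix().T@(np.array(P)-s["xyz"])
    v=s["camera_matrix"]@np.array([q[0],-q[1],-q[2]]);return v[:2]/v[2]
def tri(a,ua,b,ub):
    da=ray(a,ua);db=ray(b,ub);A=np.c_[da,-db];t=np.linalg.lstsq(A,np.array(b["xyz"])-a["xyz"],rcond=None)[0]
    p=a["xyz"]+da*t[0];q=b["xyz"]+db*t[1];return (p+q)/2,np.linalg.norm(p-q)
E
python3 - <<'E'
from h import *
t=load('top0.pkl');s=load('side0.pkl')
for n,u in dict(bar=(357,231),bar2=(402,248),gauge=(267,197),eb=(185,203),pl=(128,208),sm=(118,268)).items(): print(n,onz(t,u,0.01),proj(s,onz(t,u,0.01)))
def crop(im,c,w,h,name,k):
    x,y=c;cv2.imwrite(name,cv2.resize(im[y:y+h,x:x+w],None,fx=k,fy=k,interpolation=cv2.INTER_CUBIC))
crop(t["img"],(335,200),90,75,"pics/c1.png",8)
crop(t["img"],(100,160),200,80,"pics/c2.png",4)
crop(s["img"],(250,280),80,60,"pics/c3.png",10)
crop(s["img"],(165,120),145,130,"pics/c4.png",5)
E
```

```text
bar [ 0.46397992 -0.27558791  0.01      ] [281.44075678 318.67853741]
bar2 [ 0.41851115 -0.3884908   0.01      ] [292.13108032 380.57662545]
gauge [ 0.55769296 -0.0428903   0.01      ] [265.00052848 223.48790124]
eb [0.54507222 0.17479962 0.01      ] [221.36912157 171.15393271]
pl [0.53413548 0.32512928 0.01      ] [195.85370867 141.61749725]
sm [0.37992679 0.34137525 0.01      ] [142.85164464 154.36358895]
```

View pics/c1.png

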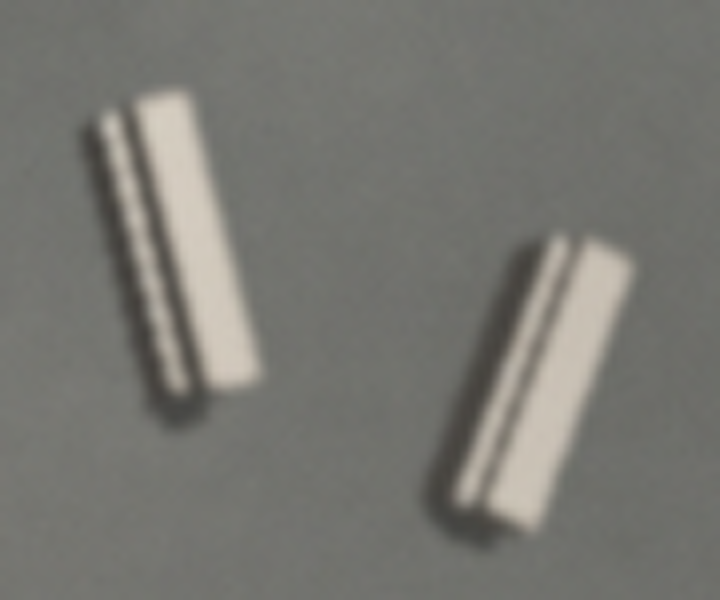

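View pics/c2.png

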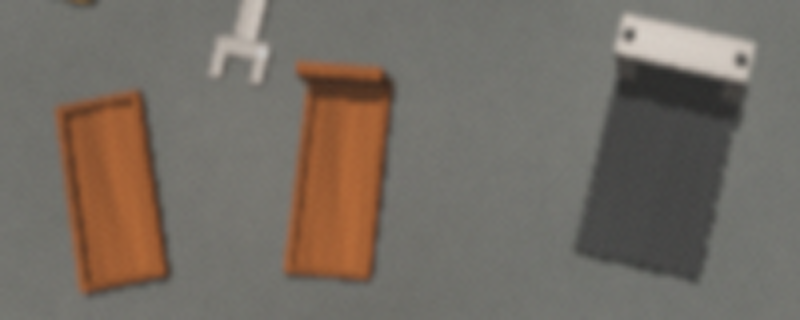

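View pics/c3.png

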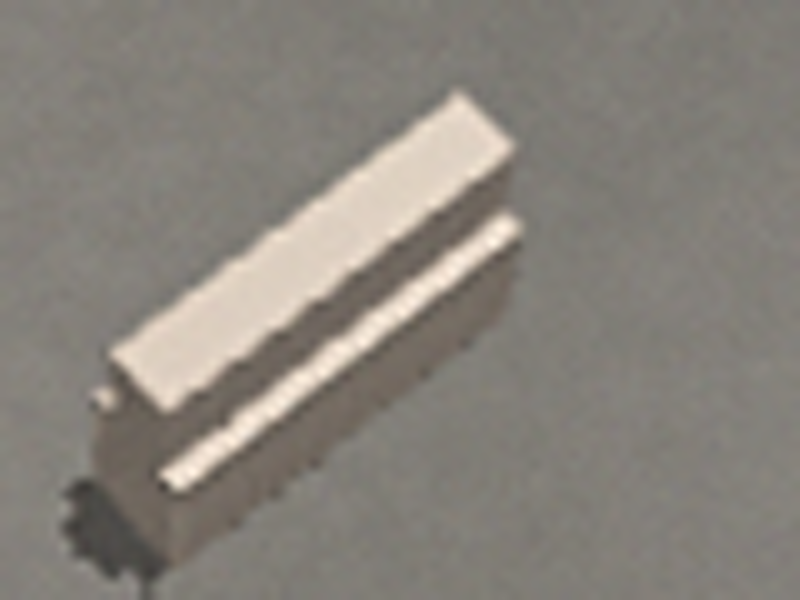

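View pics/c4.png

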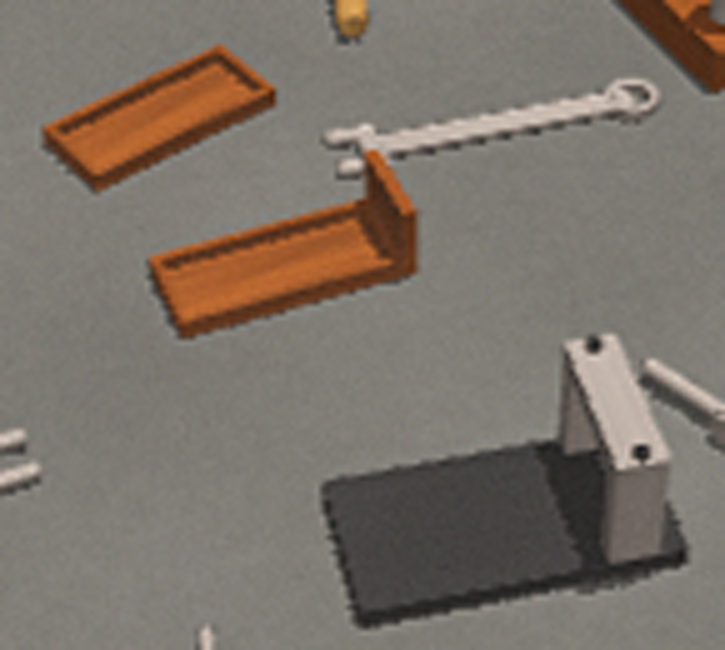

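```bash
cat > m1.py <<'E'
from h import *
t=load('top0.pkl');s=load('side0.pkl')
def U(o,k,*ps): return [((u+.5)/k-.5+o[0],(v+.5)/k-.5+o[1]) for u,v in ps]
np.set_printoptions(precision=4,suppress=True)
def ang(a,b): d=b-a;return np.degrees(np.arctan2(d[1],d[0])),np.linalg.norm(d[:2])
tt=U((335,200),8,(137,100),(187,92),(262,380),(208,388)) # far-left,far-right,near-right,near-left
ss=U((250,280),10,(458,90),(515,148),(168,410),(112,355))
print("tongue tri (far L,far R,near R,near L)")
T=[tri(t,a,s,b) for a,b in zip(tt,ss)]
for p,e in T: print(p,e)
P=np.array([p for p,_ in T]);print("c",P.mean(0),ang(P[3],P[0]),ang(P[2],P[1]),ang(P[0],P[1]))
fl=[onz(t,u,.034) for u in U((335,200),8,(100,115),(172,392))]
fr=[onz(s,u,.034) for u in U((250,280),10,(522,225),(178,490))]
print("foot L edge",fl,ang(fl[1],fl[0]));print("foot R",fr,ang(fr[1],fr[0]))
print("foot centre",np.mean(fl+fr,0), "w",np.array(fl)-fr)
print("GAUGE")
cb=[onz(t,u,.078) for u in U((100,160),4,(625,12),(757,42),(745,80),(615,52))]
bn=[onz(t,u,.012) for u in U((100,160),4,(577,252),(702,280))]
cs=[onz(s,u,.078) for u in U((165,120),5,(567,345),(612,335),(668,460),(618,470))]
bs=[onz(s,u,.012) for u in U((165,120),5,(325,485),(362,620))]
print("cross top",np.array(cb),"side (nearL,farL,farR,nearR)",np.array(cs));print("near edge",np.array(bn),np.array(bs),ang(bn[1],bn[0]),ang(bs[1],bs[0]))
print("cross ang",ang(cb[2],cb[3]),ang(cb[1],cb[0]),ang(cs[3],cs[0]),ang(cs[2],cs[1]))
print("PLAIN")
pt=np.array([onz(t,u,.012) for u in U((100,160),4,(57,107),(142,92),(168,275),(85,292))])
ps=np.array([onz(s,u,.012) for u in U((165,120),5,(218,45),(275,92),(97,182),(45,132))])
print(pt,pt.mean(0),ang(pt[3],pt[0]),ang(pt[2],pt[1]));print(ps,ps.mean(0),ang(ps[3],ps[0]),ang(ps[2],ps[1]))
print("EB")
e=np.array([onz(t,u,.012) for u in U((100,160),4,(287,273),(372,278))]);b=np.array([onz(t,u,.045) for u in U((100,160),4,(297,62),(385,68))])
es=np.array([onz(s,u,.012) for u in U((165,120),5,(150,262),(182,330))]);b2=np.array([onz(s,u,.045) for u in U((165,120),5,(372,150),(416,212))])
print(e,b,e.mean(0),b.mean(0),ang(e.mean(0),b.mean(0)));print(es,b2,ang(es.mean(0),b2.mean(0)))
E
python3 m1.py
```

```text
tongue tri (far L,far R,near R,near L)
[ 0.5075 -0.2528  0.0557] 0.001110060610957091
[ 0.5101 -0.2689  0.0553] 0.00040600816333814576
[ 0.4216 -0.2855  0.0557] 0.001217256857555986
[ 0.4191 -0.2694  0.0527] 0.00035319895448930806
c [ 0.4646 -0.2692  0.0548] (np.float64(10.669856501797119), np.float64(0.08987635435581583)) (np.float64(10.629458986099754), np.float64(0.09004002757197394)) (np.float64(-80.64181720329587), np.float64(0.01630899640343112))
foot L edge [array([ 0.5061, -0.2466,  0.034 ]), array([ 0.4184, -0.2633,  0.034 ])] (np.float64(10.775624292558962), np.float64(0.08928361274947534))
foot R [array([ 0.5104, -0.2741,  0.034 ]), array([ 0.422 , -0.2911,  0.034 ])] (np.float64(10.874846990073278), np.float64(0.08993400036687722))
foot centre [ 0.4642 -0.2688  0.034 ] w [[-0.0043  0.0275  0.    ]
 [-0.0036  0.0278  0.    ]]
GAUGE
cross top [[ 0.634  -0.015   0.078 ]
 [ 0.6132 -0.0973  0.078 ]
 [ 0.5889 -0.089   0.078 ]
 [ 0.6082 -0.0083  0.078 ]] side (nearL,farL,farR,nearR) [[ 0.6079 -0.0127  0.078 ]
 [ 0.6304 -0.0168  0.078 ]
 [ 0.6105 -0.0974  0.078 ]
 [ 0.5874 -0.092
[... 715 characters left out ...]
1745)) (np.float64(10.990778075817374), np.float64(0.12472755668415016))
[[0.5906 0.3634 0.012 ]
 [0.6015 0.306  0.012 ]
 [0.4788 0.2785 0.012 ]
 [0.469  0.3338 0.012 ]] [0.535  0.3204 0.012 ] (np.float64(13.697019749067138), np.float64(0.1251998056911305)) (np.float64(12.621588262120698), np.float64(0.12574279678045333))
EB
[[0.4797 0.2081 0.012 ]
 [0.4756 0.1527 0.012 ]] [[0.613  0.1983 0.045 ]
 [0.6081 0.1411 0.045 ]] [0.4776 0.1804 0.012 ] [0.6106 0.1697 0.045 ] (np.float64(-4.599401308367252), np.float64(0.1333431330003892))
[[0.4792 0.2033 0.012 ]
 [0.4734 0.1469 0.012 ]] [[0.6098 0.1957 0.045 ]
 [0.6071 0.1391 0.045 ]] (np.float64(-3.3313350122295833), np.float64(0.13236468092875261))
```

```bash
python3 - <<'E'
from h import *
np.set_printoptions(precision=3,suppress=True)
t=load('top0.pkl');s=load('side0.pkl')
for u in [(127,120),(190,106),(100,75)]: print('cab side z0',onz(s,u,0))
for u in [(62,187),(52,262),(2,262),(15,170),(20,280)]: print('cab top z0',onz(t,u,0),onz(t,u,.2))
for u in [(183,60),(106,37)]:print('cabtop side z.25',onz(s,u,.25))
print('vise',onz(t,(290,85),0.05),'bottle',onz(t,(400,110),0))
for z in(.1,.227,.3): print(proj(t,(.216,.639,z)),proj(s,(.216,.639,z)))
E
```

```text
cab side z0 [0.391 0.537 0.   ]
cab side z0 [0.594 0.518 0.   ]
cab side z0 [0.385 0.848 0.   ]
cab top z0 [0.596 0.511 0.   ] [0.553 0.397 0.2  ]
cab top z0 [0.398 0.517 0.   ] [0.397 0.402 0.2  ]
cab top z0 [0.4   0.647 0.   ] [0.399 0.504 0.2  ]
cab top z0 [0.645 0.644 0.   ] [0.592 0.502 0.2  ]
cab top z0 [0.354 0.595 0.   ] [0.363 0.463 0.2  ]
cabtop side z.25 [0.536 0.359 0.25 ]
cabtop side z.25 [0.395 0.578 0.25 ]
vise [ 0.859 -0.111  0.05 ] bottle [ 0.803 -0.425  0.   ]
[-37.986 347.566] [52.321 90.289]
[-94.64  364.457] [37.18 49.79]
[-138.201  377.444] [27.371 23.552]
```

```bash
python3 - <<'E'
from h import *
np.set_printoptions(precision=3,suppress=True)
t=load('top0.pkl');s=load('side0.pkl')
for u in [(32,118),(57,137),(97,115)]: print('dev side z0',onz(s,u,0))
for u in [(22,302),(30,368),(2,372)]: print('dev top z0',onz(t,u,0),onz(t,u,.1))
im=s["img"][0:150,0:200];cv2.imwrite("pics/c5.png",cv2.resize(im,None,fx=4,fy=4))
im=t["img"][240:384,0:150];cv2.imwrite("pics/c6.png",cv2.resize(im,None,fx=4,fy=4))
print(onz(s,(20,75),.1),onz(s,(20,75),.15),onz(s,(20,75),.2),proj(t,onz(s,(20,75),.15)))
E
```

```text
dev side z0 [0.131 0.685 0.   ]
dev side z0 [0.182 0.55  0.   ]
dev side z0 [0.315 0.607 0.   ]
dev top z0 [0.3   0.583 0.   ] [0.31  0.518 0.1  ]
dev top z0 [0.145 0.545 0.   ] [0.172 0.484 0.1  ]
dev top z0 [0.137 0.612 0.   ] [0.165 0.544 0.1  ]
[0.144 0.776 0.1  ] [0.149 0.675 0.15 ] [0.153 0.573 0.2  ] [-81.174 389.652]
```

View pics/c5.png

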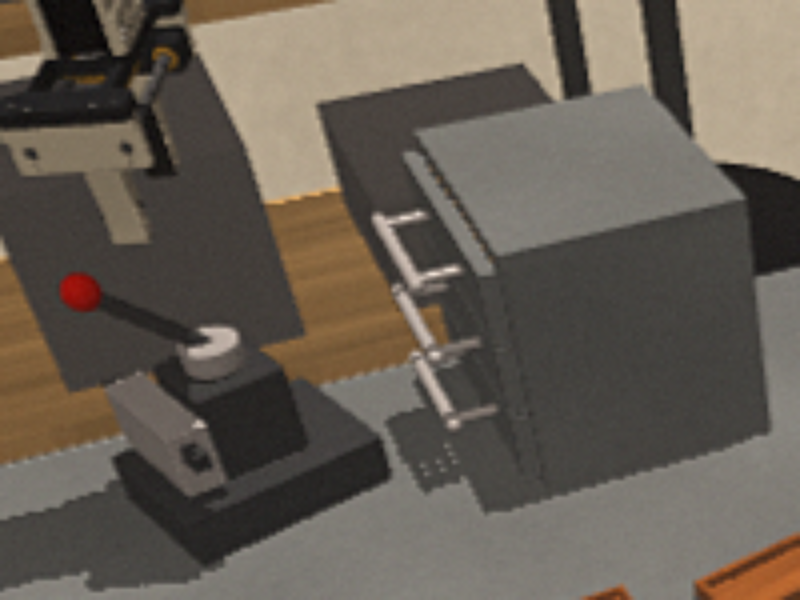

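View pics/c6.png

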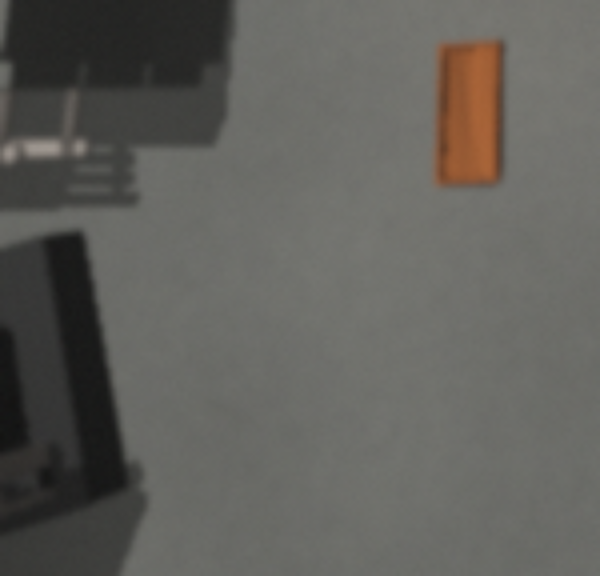

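```bash
cat > go.py <<'E'
import sys
from h import *
from plant import ctrl
o=ctrl.get_obs();x,y,z,yw=map(float,sys.argv[1:5])
M=R.from_euler('xyz',o["orientation"],degrees=True)
d=M.inv().apply(np.array([x,y,z])-o["tool_pos"])
dy=(yw-o["orientation"][2]+180)%360-180
print("t",round(o["clock"],2),"p",np.round(o["tool_pos"],4),"o",np.round(o["orientation"],2),"f",np.round(o["force"],1),"op",round(o["opening"]*1e3,1))
print("shift",np.round(d/.1,3),"turn",round(-dy/180,4))
E
python3 -m creep '[[0.1,0.15,-0.1,0,87],[0.2,0.3,-0.2,0,87],[0.3,0.5,-0.3,-0.03,87],[0.4,0.7,-0.35,-0.06,87],[0.48,0.83,-0.35,-0.1,87],[0.48,0.83,-0.35,-0.14,87],[0.48,0.83,-0.35,-0.163,87],[0.48,0.83,-0.35,-0.163,87]]'; python3 go.py .25 .42 .26 10.7
```

```text
clock: 0.77
tool_pos: [0.235, 0.545, 0.2616]
orientation: [-180.0, 0.0, 10.8]
force: [0.3, 0.2, -0.2]
opening: 0.087
t 0.77 p [0.235  0.545  0.2616] o [-1.800e+02  1.000e-02  1.085e+01] f [ 0.3  0.2 -0.2] op 87.0
shift [-0.088  1.256  0.016] turn 0.0008
```

```bash
python3 -m creep '[[0,0.2,0,0,87],[0,0.4,0,0,87],[0,0.7,0,0,87],[0,1,0,0,87],[0.2,1,0,0,87],[0.4,1,0,0,87],[0.6,1,0,0,87],[0.6,1,0,0,87]]' && python3 -m creep '[[0.1,0.25,0,0,87],[0.2,0.5,0,0,87],[0.4,0.8,0,0,87],[0.6,1,0,0,87],[0.8,1,0,0,87],[1,1,0,0,87],[1,1,0,0,87],[1,1,0,0,87]]'  && python3 -m creep '[[0.1,0.3,0,0,87],[0.2,0.6,0,0,87],[0.2,1,0,0,87],[0.2,1,0,0,87],[0.2,1,0,0,87],[0.2,1,0,0,87],[0.2,1,0,0,87],[0.2,1,0,0,87]]'; python3 go.py .464 -.269 .15 10.7
```

```text
clock: 1.43
tool_pos: [0.3146, 0.4586, 0.261]
orientation: [179.9, -0.0, 10.4]
force: [-0.1, -0.0, 1.3]
opening: 0.087
clock: 2.1
tool_pos: [0.4295, 0.3784, 0.2606]
orientation: [179.9, 0.1, 10.5]
force: [0.6, 0.0, 0.1]
opening: 0.0871
clock: 2.77
tool_pos: [0.4669, 0.285, 0.2615]
orientation: [-180.0, 0.0, 10.7]
force: [0.6, 0.0, -0.6]
opening: 0.0872
t 2.77 p [0.4669 0.285  0.2615] o [-1.800e+02  1.000e-02  1.073e+01] f [ 0.6  0.  -0.6] op 87.2
shift [-1.06   5.437  1.115] turn 0.0002
```

```bash
for i in 1 2 3; do :; done
python3 -m creep '[[-0.05,0.3,0,0,87],[-0.1,0.6,0,0,87],[-0.2,1,0,0,87],[-0.2,1,0,0,87],[-0.2,1,0,0,87],[-0.2,1,0,0,87],[-0.2,1,0,0,87],[-0.2,1,0,0,87]]' && python3 -m creep '[[-0.05,0.3,0,0,87],[-0.1,0.6,0,0,87],[-0.2,1,0.1,0,87],[-0.2,1,0.1,0,87],[-0.2,1,0.1,0,87],[-0.2,1,0.1,0,87],[-0.2,1,0.1,0,87],[-0.2,1,0.1,0,87]]' && python3 -m creep '[[-0.05,0.3,0,0,87],[-0.1,0.6,0,0,87],[-0.2,1,0.1,0,87],[-0.2,1,0.1,0,87],[-0.2,1,0.1,0,87],[-0.2,1,0.1,0,87],[-0.2,1,0.1,0,87],[-0.2,1,0.1,0,87]]' && python3 -m creep '[[-0.05,0.3,0,0,87],[-0.1,0.6,0,0,87],[-0.2,1,0.1,0,87],[-0.2,1,0.2,0,87],[-0.2,1,0.2,0,87],[-0.2,1,0.2,0,87],[-0.2,1,0.2,0,87],[-0.2,1,0.2,0,87]]' && python3 -m creep '[[-0.05,0.3,0,0,87],[-0.1,0.6,0,0,87],[-0.2,1,0.1,0,87],[-0.2,1,0.2,0,87],[-0.2,1,0.2,0,87],[-0.2,1,0.2,0,87],[-0.2,1,0.2,0,87],[-0.2,1,0.2,0,87]]'; python3 go.py .464 -.269 .1 10.7
```

```text
clock: 3.43
tool_pos: [0.4663, 0.1831, 0.2614]
orientation: [180.0, 0.0, 10.7]
force: [0.4, -0.6, 0.2]
opening: 0.0871
clock: 4.1
tool_pos: [0.4655, 0.0812, 0.2516]
orientation: [-180.0, -0.0, 10.8]
force: [0.5, -0.9, -0.1]
opening: 0.0868
clock: 4.77
tool_pos: [0.4644, -0.0207, 0.2418]
orientation: [-180.0, -0.0, 10.8]
force: [0.3, -0.0, -0.5]
opening: 0.087
clock: 5.43
tool_pos: [0.4636, -0.1227, 0.2223]
orientation: [180.0, -0.1, 10.8]
force: [0.3, 0.3, 0.3]
opening: 0.0867
clock: 6.1
tool_pos: [0.4625, -0.2248, 0.2025]
orientation: [180.0, -0.1, 10.8]
force: [0.5, 0.6, 0.3]
opening: 0.087
t 6.1 p [ 0.4625 -0.2248  0.2025] o [ 1.7997e+02 -8.0000e-02  1.0790e+01] f [0.5 0.6 0.3] op 87.0
shift [-0.07   0.437  1.025] turn 0.0005
```

```bash
python3 -m creep '[[-0.07,0.3,0.1,0,66],[-0.07,0.437,0.3,0,66],[-0.07,0.437,0.5,0,66],[-0.07,0.437,0.8,0,66],[-0.07,0.437,1,0,66],[-0.07,0.437,1,0,66],[-0.07,0.437,1,0,66],[-0.07,0.437,1,0,66]]'; python3 go.py .464 -.269 .012 10.7
python3 - <<'E'
from plant import snapshot
import cv2
for n in("top","side"):
    s=snapshot(n);im=s["img"]; c=im[190:290,310:430] if n=="top" else im[250:384,200:360]
    cv2.imwrite(f"pics/{n}1.png",cv2.resize(c,None,fx=4,fy=4))
E
```

```text
clock: 6.77
tool_pos: [0.4644, -0.2699, 0.1032]
orientation: [179.9, -0.1, 10.8]
force: [-0.7, -0.1, 0.2]
opening: 0.0657
t 6.77 p [ 0.4644 -0.2699  0.1032] o [ 1.7993e+02 -1.0000e-01  1.0770e+01] f [-0.7 -0.1  0.2] op 65.7
shift [-0.003 -0.01   0.912] turn 0.0004
```

View pics/side1.png

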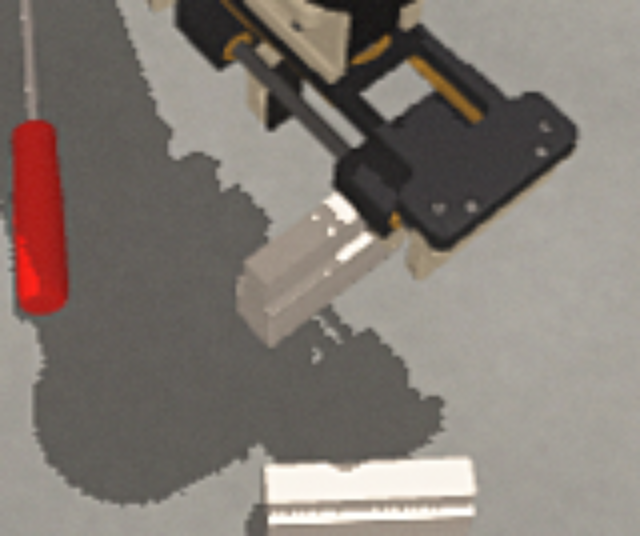

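The side view shows the open fingers straddling the bar, which runs from about (240,290) to (400,230) in the crop. The second bar is well clear below. I'll descend, grip and lift.

```bash
python3 -m creep '[[0,0,0.15,0,66],[0,0,0.35,0,66],[0,0,0.55,0,66],[0,0,0.75,0,66],[0,0,0.85,0,66],[0,0,0.905,0,66],[0,0,0.905,0,66],[0,0,0.905,0,66]]' && python3 -m creep '[[0,0,0,0,40],[0,0,0,0,20],[0,0,0,0,10],[0,0,0,0,10],[0,0,0,0,10],[0,0,0,0,10],[0,0,0,0,10],[0,0,0,0,10]]' ; python3 go.py .464 -.269 .1 -13.8
```

```text
clock: 7.53
tool_pos: [0.4637, -0.2703, 0.012]
orientation: [180.0, -0.1, 10.7]
force: [0.5, -1.1, 0.0]
opening: 0.0662
clock: 8.2
tool_pos: [0.463, -0.2701, 0.0111]
orientation: [-180.0, 0.0, 10.7]
force: [-0.4, 1.2, 2.0]
opening: 0.0257
t 8.2 p [ 0.463  -0.2701  0.0111] o [-180.      0.     10.67] f [-0.4  1.2  2. ] op 25.7
shift [ 0.012 -0.009 -0.889] turn 0.136
```

```bash
python3 -m creep '[[0,0,-0.15,0,10],[0,0,-0.4,0,10],[0,-0.1,-0.7,0,10],[0.1,-0.4,-0.9,0,10],[0.2,-0.7,-1,0,10],[0.3,-1,-1,0,10],[0.3,-1,-1,0,10],[0.3,-1,-1,0,10]]' && python3 -m creep '[[0.1,-0.3,0,0.03,10],[0.2,-0.6,0,0.06,10],[0.4,-0.9,0,0.1,10],[0.6,-1,0,0.136,10],[0.7,-1,0,0.136,10],[0.7,-1,0,0.136,10],[0.7,-1,0,0.136,10],[0.7,-1,0,0.136,10]]' ; python3 go.py .5347 -.036 .035 -13.8
python3 - <<'E'
from plant import snapshot
import cv2
for n in("top","side"):
    s=snapshot(n);im=s["img"]; c=im[130:250,200:330] if n=="top" else im[130:270,180:340]
    cv2.imwrite(f"pics/{n}2.png",cv2.resize(c,None,fx=5,fy=5))
E
```

```text
clock: 8.87
tool_pos: [0.4738, -0.1648, 0.111]
orientation: [-180.0, 0.0, 10.8]
force: [1.0, -0.8, -2.8]
opening: 0.0256
clock: 9.53
tool_pos: [0.523, -0.0561, 0.1102]
orientation: [180.0, 0.1, -13.8]
force: [-0.8, -0.6, -3.1]
opening: 0.0256
t 9.53 p [ 0.523  -0.0561  0.1102] o [ 1.7995e+02  1.2000e-01 -1.3810e+01] f [-0.8 -0.6 -3.1] op 25.6
shift [ 0.067 -0.224  0.752] turn -0.0001
```

View pics/side2.png

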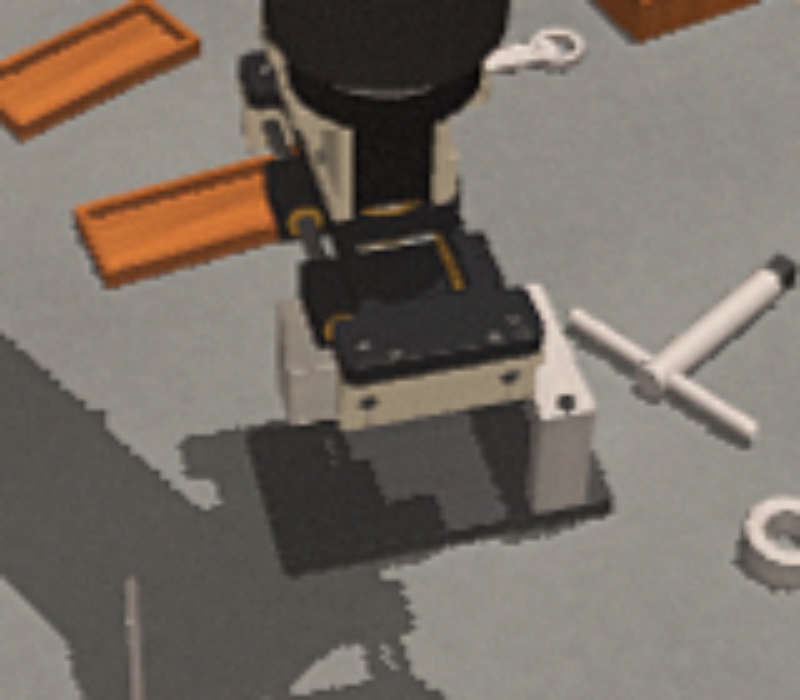

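The side view shows the bar held above the base plate, short of the crossbar (plate centre around (430,480)). The bystanders are undisturbed. I'll align it and lower it.

```bash
python3 -m creep '[[0.067,-0.15,0,0,10],[0.067,-0.224,0.1,0,10],[0.067,-0.224,0.3,0,10],[0.067,-0.224,0.5,0,10],[0.067,-0.224,0.7,0,10],[0.067,-0.224,0.82,0,10],[0.067,-0.224,0.82,0,10],[0.067,-0.224,0.82,0,10]]' && python3 -m creep '[[0,0,0.01,0,10],[0,0,0.02,0,10],[0,0,0.03,0,10],[0,0,0.03,0,10],[0,0,0.04,0,10],[0,0,0.04,0,10],[0,0,0.045,0,10],[0,0,0.045,0,10]]' ; python3 go.py .5347 -.036 .0235 -13.8
```

```text
clock: 10.3
tool_pos: [0.5354, -0.035, 0.0283]
orientation: [179.9, 0.1, -13.8]
force: [0.4, -0.0, -3.1]
opening: 0.0257
clock: 10.97
tool_pos: [0.536, -0.0349, 0.0246]
orientation: [-180.0, -0.0, -13.8]
force: [-0.1, 0.1, -3.4]
opening: 0.0259
t 10.97 p [ 0.536  -0.0349  0.0246] o [-180.     -0.    -13.81] f [-0.1  0.1 -3.4] op 25.9
shift [-0.01   0.014  0.011] turn -0.0001
```

```bash
python3 -m creep '[[0,0,0.004,0,10],[0,0,0.008,0,10],[0,0,0.008,0,10],[0,0,0.012,0,10],[0,0,0.012,0,10],[0,0,0.015,0,10],[0,0,0.015,0,10],[0,0,0.015,0,10]]' ; python3 go.py .5347 -.036 .0235 -13.8
```

```text
clock: 11.63
tool_pos: [0.5361, -0.0349, 0.0232]
orientation: [-180.0, -0.0, -13.8]
force: [-0.6, -0.2, -1.9]
opening: 0.0263
t 11.63 p [ 0.5361 -0.0349  0.0232] o [-180.    -0.   -13.8] f [-0.6 -0.2 -1.9] op 26.3
shift [-0.011  0.014 -0.003] turn -0.0
```

```bash
python3 -m creep '[[0,0,0,0,35],[0,0,0,0,35],[0,0,0,0,35],[0,0,0,0,35],[0,0,0,0,10],[0,0,0,0,10],[0,0,0,0,10],[0,0,0,0,10]]' ; python3 go.py .5347 -.036 .0235 -13.8
```

```text
clock: 12.3
tool_pos: [0.5361, -0.0349, 0.0231]
orientation: [-180.0, -0.0, -13.8]
force: [0.4, 0.1, 0.2]
opening: 0.0255
t 12.3 p [ 0.5361 -0.0349  0.0231] o [-1.800e+02 -1.000e-02 -1.381e+01] f [0.4 0.1 0.2] op 25.5
shift [-0.011  0.014 -0.004] turn -0.0
```

```bash
python3 -m creep '[[0.02,0,0,0,10],[0.04,0,0,0,10],[0.06,0,0,0,10],[0.08,0,0,0,10],[0.1,0,0,0,10],[0.12,0,0,0,10],[0.13,0,0,0,10],[0.13,0,0,0,10]]' ; python3 go.py .5541 -.0408 .0235 -13.8
```

```text
clock: 12.97
tool_pos: [0.5477, -0.0382, 0.0231]
orientation: [180.0, 0.1, -13.8]
force: [-3.5, -0.2, 5.3]
opening: 0.0257
t 12.97 p [ 0.5477 -0.0382  0.0231] o [ 1.7995e+02  1.0000e-01 -1.3820e+01] f [-3.5 -0.2  5.3] op 25.7
shift [ 0.068  0.009 -0.004] turn -0.0001
```

```bash
python3 -m creep '[[0.01,0,0,0,10],[0.02,0,0,0,10],[0.03,0,0,0,10],[0.04,0,0,0,10],[0.04,0,0,0,10],[0.04,0,0,0,10],[0.04,0,0,0,10],[0.04,0,0,0,10]]' ; python3 go.py .5541 -.0408 .0235 -13.8
```

```text
clock: 13.63
tool_pos: [0.5514, -0.0392, 0.0231]
orientation: [180.0, 0.1, -13.8]
force: [-4.3, -0.0, 6.2]
opening: 0.0255
t 13.63 p [ 0.5514 -0.0392  0.0231] o [ 1.7996e+02  1.0000e-01 -1.3820e+01] f [-4.3 -0.   6.2] op 25.5
shift [ 0.03   0.009 -0.004] turn -0.0001
```

```bash
python3 - <<'E'
from plant import snapshot
import cv2
for n in("top","side"):
    s=snapshot(n);im=s["img"]; c=im[130:250,200:330] if n=="top" else im[160:260,200:320]
    cv2.imwrite(f"pics/{n}3.png",cv2.resize(c,None,fx=6,fy=6,interpolation=cv2.INTER_CUBIC))
E
```

```text
(no output)
```

View pics/side3.png

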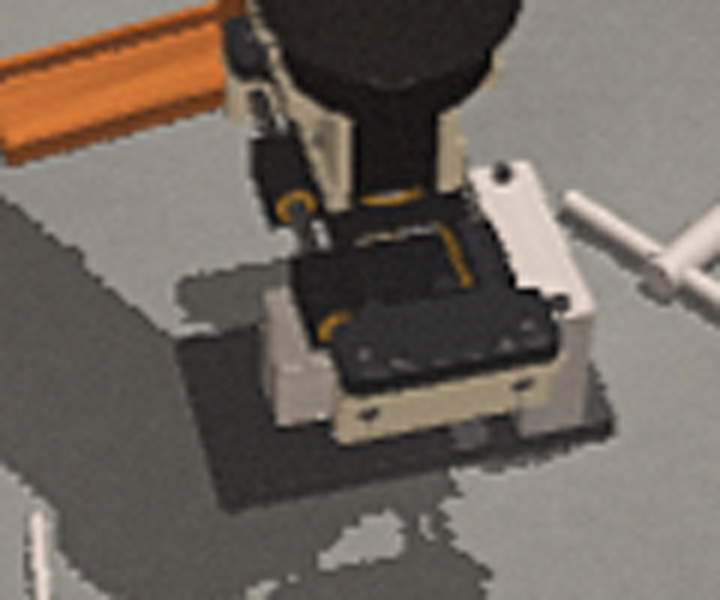

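The side view shows the bar flat on the base, with its lead end just short of the crossbar. So far the force is only friction. I'll advance in small steps.

```bash
python3 -m creep '[[0.01,0,0,0,10],[0.02,0,0,0,10],[0.03,0,0,0,10],[0.04,0,0,0,10],[0.04,0,0,0,10],[0.04,0,0,0,10],[0.04,0,0,0,10],[0.04,0,0,0,10]]' ; python3 go.py .5541 -.0408 .0235 -13.8
```

```text
clock: 14.4
tool_pos: [0.5531, -0.0397, 0.0231]
orientation: [179.9, 0.3, -13.8]
force: [-13.9, 7.7, 14.7]
opening: 0.026
t 14.4 p [ 0.5531 -0.0397  0.0231] o [179.93   0.3  -13.84] f [-13.9   7.7  14.7] op 26.0
shift [ 0.012  0.008 -0.004] turn -0.0002
```

```bash
python3 -m creep '[[0.01,0,0,0,10],[0.02,0,0,0,10],[0.03,0,0,0,10],[0.03,0,0,0,10],[0.03,0,0,0,10],[0.03,0,0,0,10],[0.03,0,0,0,10],[0.03,0,0,0,10]]' ; python3 go.py .5541 -.0408 .0235 -13.8
```

```text
clock: 15.07
tool_pos: [0.5534, -0.0399, 0.023]
orientation: [179.9, 0.5, -13.9]
force: [-23.3, 13.9, 24.1]
opening: 0.0257
t 15.07 p [ 0.5534 -0.0399  0.023 ] o [179.89   0.53 -13.87] f [-23.3  13.9  24.1] op 25.7
shift [ 0.009  0.007 -0.005] turn -0.0004
```

```bash
cat >> m1.py <<'E'
print("---tri check")
for a,b in zip(U((100,160),4,(625,12),(757,42),(745,80),(615,52)),U((165,120),5,(612,335),(668,460),(618,470),(567,345))): print(tri(t,a,s,b))
for a,b in zip(U((100,160),4,(577,252),(702,280)),U((165,120),5,(325,485),(362,620))): print(tri(t,a,s,b))
# foot near-left top corner seen in both
print(tri(t,U((335,200),8,(172,392))[0],s,U((250,280),10,(98,398))[0]))
E
python3 m1.py | sed -n '/---/,$p'
```

```text
---tri check
(array([ 0.6335, -0.0145,  0.075 ]), np.float64(0.0026159335381914003))
(array([ 0.6122, -0.0969,  0.0771]), np.float64(0.002367915674615533))
(array([ 0.5896, -0.0892,  0.0742]), np.float64(0.000310882436327083))
(array([ 0.61  , -0.0085,  0.0732]), np.float64(0.0012815693259664545))
(array([0.492 , 0.0188, 0.0078]), np.float64(0.0025259941769981927))
(array([ 0.4718, -0.0626,  0.0057]), np.float64(0.0010650500561985598))
(array([ 0.4189, -0.2648,  0.0289]), np.float64(0.0007871575588643915))
```

```bash
python3 -m creep '[[-0.02,0,0,0,10],[-0.04,0,0,0,10],[-0.06,0,0,0,10],[-0.08,0,0,0,10],[-0.1,0,0,0,10],[-0.1,0,0,0,10],[-0.1,0,0,0,10],[-0.1,0,0,0,10]]' && python3 -m creep '[[0,0,0,0,35],[0,0,0,0,35],[0,0,-0.005,0,35],[0,0,-0.01,0,35],[0,0,-0.01,0,10],[0,0,-0.01,0,10],[0,0,-0.01,0,10],[0,0,-0.01,0,10]]'; python3 go.py .5541 -.0408 .0235 -13.8
```

```text
clock: 15.73
tool_pos: [0.5502, -0.0381, 0.0232]
orientation: [-180.0, -0.0, -13.8]
force: [1.2, 1.0, 2.3]
opening: 0.0257
clock: 16.4
tool_pos: [0.5496, -0.0382, 0.024]
orientation: [180.0, 0.0, -13.8]
force: [0.6, 0.1, 0.1]
opening: 0.026
t 16.4 p [ 0.5496 -0.0382  0.024 ] o [ 1.800e+02  1.000e-02 -1.381e+01] f [0.6 0.1 0.1] op 26.0
shift [0.05  0.014 0.005] turn -0.0
```

Triangulated heights of known features read 3–5 mm low, so the bar is probably about 58 mm, which agrees with the stop. I've let go and regripped, so I'll confirm with one gentle slide.

```bash
python3 -m creep '[[0.01,0,0,0,10],[0.02,0,0,0,10],[0.03,0,0,0,10],[0.04,0,0,0,10],[0.05,0,0,0,10],[0.055,0,0,0,10],[0.055,0,0,0,10],[0.055,0,0,0,10]]'; python3 go.py .5541 -.0408 .0235 -13.8
```

```text
clock: 17.07
tool_pos: [0.5527, -0.0394, 0.024]
orientation: [180.0, 0.2, -13.8]
force: [-10.5, 6.3, 12.0]
opening: 0.0256
t 17.07 p [ 0.5527 -0.0394  0.024 ] o [179.96   0.21 -13.84] f [-10.5   6.3  12. ] op 25.6
shift [0.017 0.011 0.005] turn -0.0002
```

The crossbar stopped it twice at the same spot, so it goes in the plain tray. I'll back off, lift and carry it over.

```bash
python3 -m creep '[[-0.05,0,0,0,10],[-0.15,0,0,0,10],[-0.15,0,-0.15,0,10],[-0.15,0,-0.4,0,10],[-0.15,0,-0.7,0,10],[-0.15,0,-1,0,10],[-0.15,0,-1,0,10],[-0.15,0,-1,0,10]]' && python3 -m creep '[[0,-0.2,0,0,10],[0,-0.4,0,0,10],[-0.1,-0.7,0,0,10],[-0.2,-1,0,0,10],[-0.25,-1,0,0,10],[-0.25,-1,0,0,10],[-0.25,-1,0,0,10],[-0.25,-1,0,0,10]]' && python3 -m creep '[[-0.05,-0.3,0,0,10],[-0.1,-0.6,0,0,10],[-0.2,-0.9,0,0,10],[-0.25,-1,0,0,10],[-0.25,-1,0,0,10],[-0.25,-1,0,0,10],[-0.25,-1,0,0,10],[-0.25,-1,0,0,10]]' && python3 -m creep '[[-0.05,-0.3,0,-0.03,10],[-0.1,-0.6,0,-0.06,10],[-0.2,-0.9,0,-0.1,10],[-0.25,-1,0,-0.13,10],[-0.25,-1,0,-0.145,10],[-0.25,-1,0,-0.145,10],[-0.25,-1,0,-0.145,10],[-0.25,-1,0,-0.145,10]]'; python3 go.py .5355 .3226 .025 12.4
```

```text
clock: 17.73
tool_pos: [0.5411, -0.0356, 0.1254]
orientation: [-179.9, -0.2, -13.8]
force: [-0.3, 0.7, -3.4]
opening: 0.026
clock: 18.4
tool_pos: [0.5395, 0.0664, 0.1231]
orientation: [179.9, 0.1, -13.8]
force: [-0.2, 0.4, -2.8]
opening: 0.0258
clock: 19.07
tool_pos: [0.5396, 0.1689, 0.1239]
orientation: [180.0, 0.0, -13.9]
force: [-0.3, 0.1, -3.1]
opening: 0.026
clock: 19.73
tool_pos: [0.5393, 0.2722, 0.1241]
orientation: [180.0, 0.0, 12.1]
force: [1.0, 0.1, -3.3]
opening: 0.0255
t 19.73 p [0.5393 0.2722 0.1241] o [1.7999e+02 1.0000e-02 1.2120e+01] f [ 1.   0.1 -3.3] op 25.5
shift [ 0.069 -0.501  0.991] turn -0.0015
```

```bash
python3 -m creep '[[0.07,-0.25,0,0,10],[0.07,-0.5,0,0,10],[0.07,-0.5,0.1,0,10],[0.07,-0.5,0.3,0,10],[0.07,-0.5,0.5,0,10],[0.07,-0.5,0.7,0,10],[0.07,-0.5,0.8,0,10],[0.07,-0.5,0.8,0,10]]'; python3 go.py .5355 .3226 .016 12.4
python3 - <<'E'
from plant import snapshot
import cv2
for n in("top","side"):
    s=snapshot(n);im=s["img"]; c=im[160:260,70:190] if n=="top" else im[90:190,140:260]
    cv2.imwrite(f"pics/{n}4.png",cv2.resize(c,None,fx=6,fy=6,interpolation=cv2.INTER_CUBIC))
E
```

```text
clock: 20.4
tool_pos: [0.5343, 0.3216, 0.0415]
orientation: [179.9, 0.2, 12.2]
force: [-0.1, 0.6, -3.6]
opening: 0.0263
t 20.4 p [0.5343 0.3216 0.0415] o [179.86   0.22  12.18] f [-0.1  0.6 -3.6] op 26.3
shift [ 0.015 -0.007  0.255] turn -0.0012
```

View pics/side4.png

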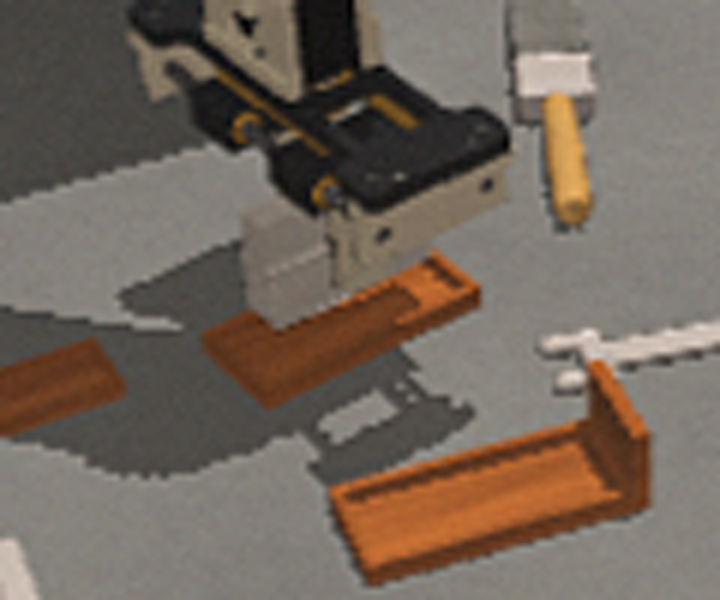

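View pics/top4.png

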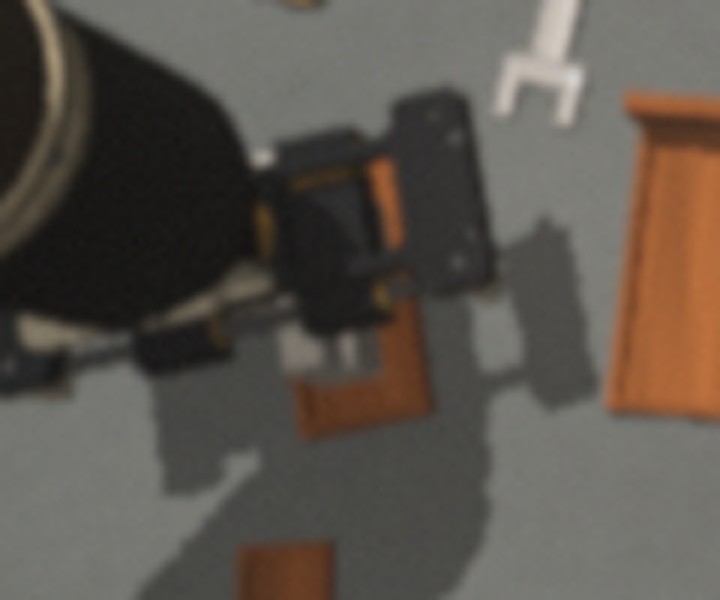

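Both views show the bar over the larger plain tray and lined up with it. Next I'll lower it.

```bash
python3 -m creep '[[0.01,0,0.06,0,10],[0.01,0,0.12,0,10],[0.01,0,0.17,0,10],[0.01,0,0.2,0,10],[0.01,0,0.22,0,10],[0.01,0,0.23,0,10],[0.01,0,0.235,0,10],[0.01,0,0.235,0,10]]'; python3 go.py .5355 .3226 .016 12.4
```

```text
clock: 21.17
tool_pos: [0.5364, 0.3239, 0.0206]
orientation: [-180.0, -0.0, 12.3]
force: [-0.3, 0.3, -2.3]
opening: 0.0259
t 21.17 p [0.5364 0.3239 0.0206] o [-180.    -0.    12.3] f [-0.3  0.3 -2.3] op 25.9
shift [-0.011  0.011  0.046] turn -0.0006
```

```bash
python3 -m creep '[[0,0,0.01,0,10],[0,0,0.02,0,10],[0,0,0.02,0,10],[0,0,0.03,0,10],[0,0,0.03,0,10],[0,0,0.035,0,10],[0,0,0.035,0,10],[0,0,0.035,0,10]]'; python3 go.py .5355 .3226 .016 12.4
```

```text
clock: 21.83
tool_pos: [0.5363, 0.3238, 0.017]
orientation: [180.0, 0.0, 12.3]
force: [0.7, 0.5, -3.1]
opening: 0.0256
t 21.83 p [0.5363 0.3238 0.017 ] o [180.     0.    12.29] f [ 0.7  0.5 -3.1] op 25.6
shift [-0.011  0.01   0.01 ] turn -0.0006
```

```bash
python3 -m creep '[[0,0,0.004,0,10],[0,0,0.008,0,10],[0,0,0.01,0,10],[0,0,0.012,0,10],[0,0,0.012,0,10],[0,0,0.012,0,10],[0,0,0.012,0,10],[0,0,0.012,0,10]]'; python3 go.py .5355 .3226 .016 12.4
```

```text
clock: 22.5
tool_pos: [0.5363, 0.3238, 0.0161]
orientation: [-180.0, -0.0, 12.3]
force: [-2.5, -1.4, 1.9]
opening: 0.0262
t 22.5 p [0.5363 0.3238 0.0161] o [-1.800e+02 -1.000e-02  1.229e+01] f [-2.5 -1.4  1.9] op 26.2
shift [-0.011  0.01   0.001] turn -0.0006
```

Contact came at the expected floor height: TCP at 0.016 = 4 mm floor + 12 mm. Releasing and lifting.

```bash
python3 -m creep '[[0,0,0,0,40],[0,0,0,0,60],[0,0,0,0,66],[0,0,0,0,66],[0,0,0,0,66],[0,0,0,0,66],[0,0,0,0,66],[0,0,0,0,66]]' && python3 -m creep '[[0,0,-0.05,0,66],[0,0,-0.15,0,66],[0,0,-0.3,0,66],[0,0,-0.5,0,66],[0,0,-0.7,0,66],[0,0,-0.9,0,66],[0,0,-1,0,66],[0,0,-1,0,66]]' && python3 -m creep '[[0,0.1,-0.1,0,66],[0,0.3,-0.2,0,66],[0,0.6,-0.2,0,66],[-0.1,0.9,-0.2,0,66],[-0.2,1,-0.2,0,66],[-0.3,1,-0.2,0,66],[-0.4,1,-0.2,0,66],[-0.4,1,-0.2,0,66]]' && python3 -m creep '[[-0.1,0.2,0,0,66],[-0.2,0.5,0,0,66],[-0.2,0.8,0,0,66],[-0.2,1,0,0,66],[-0.2,1,0,0,66],[-0.2,1,0,0,66],[-0.2,1,0,0,66],[-0.2,1,0,0,66]]'
python3 - <<'E'
from plant import snapshot
import cv2,pickle
for n in("top","side"):
    s=snapshot(n);im=s["img"];pickle.dump(s,open(f"{n}5.pkl","wb"));cv2.imwrite(f"pics/{n}5f.png",im); c=im[160:260,70:190] if n=="top" else im[90:190,140:260]
    cv2.imwrite(f"pics/{n}5.png",cv2.resize(c,None,fx=6,fy=6,interpolation=cv2.INTER_CUBIC))
E
```

```text
clock: 23.17
tool_pos: [0.5364, 0.3238, 0.0159]
orientation: [180.0, -0.0, 12.3]
force: [0.2, -0.5, 0.1]
opening: 0.0655
clock: 23.83
tool_pos: [0.5377, 0.325, 0.1195]
orientation: [-179.8, -0.3, 12.3]
force: [1.0, 0.1, -1.1]
opening: 0.0661
clock: 24.5
tool_pos: [0.5167, 0.217, 0.1357]
orientation: [180.0, 0.1, 12.3]
force: [0.4, 0.3, -0.4]
opening: 0.0662
clock: 25.17
tool_pos: [0.5204, 0.1166, 0.1358]
orientation: [-180.0, -0.0, 12.4]
force: [-0.2, -0.5, 0.2]
opening: 0.066
```

View pics/side5.png

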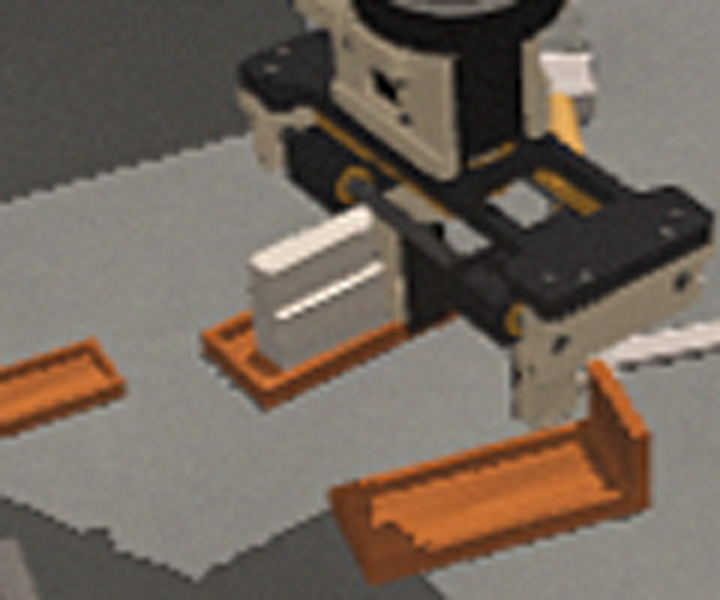

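View pics/top5.png

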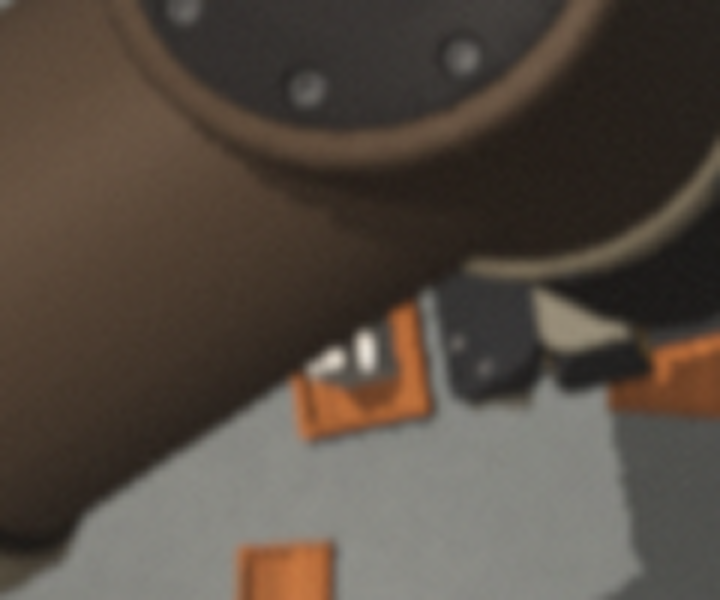

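View pics/top5f.png

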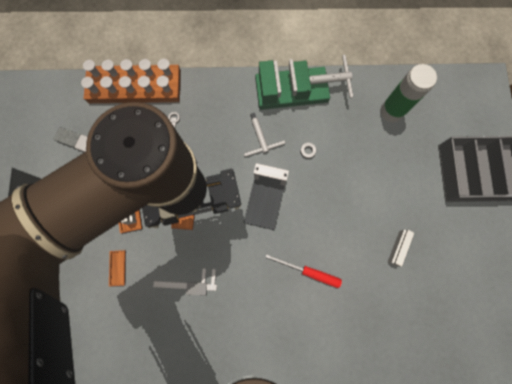

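The side view shows the bar upright in the plain tray, with its near end at (270,360) inside the rim. I'll move clear for a full view.

```bash
python3 -m creep '[[-0.1,0.2,-0.1,0,66],[-0.2,0.5,-0.2,0,66],[-0.2,0.8,-0.3,0,66],[-0.2,1,-0.3,0,66],[-0.2,1,-0.3,0,66],[-0.2,1,-0.3,0,66],[-0.2,1,-0.3,0,66],[-0.2,1,-0.3,0,66]]' && python3 -m creep '[[-0.1,0.2,0,0,66],[-0.2,0.5,0,0,66],[-0.2,0.8,0,0,66],[-0.2,1,0,0,66],[-0.2,1,0,0,66],[-0.2,1,0,0,66],[-0.2,1,0,0,66],[-0.2,1,0,0,66]]'
python3 - <<'E'
from plant import snapshot
import cv2,pickle
for n in("top","side"):
    s=snapshot(n);im=s["img"];cv2.imwrite(f"pics/{n}6f.png",im); c=im[160:260,70:190] if n=="top" else im[90:190,140:260]
    cv2.imwrite(f"pics/{n}6.png",cv2.resize(c,None,fx=6,fy=6,interpolation=cv2.INTER_CUBIC))
E
```

```text
clock: 25.93
tool_pos: [0.5219, 0.0145, 0.1656]
orientation: [-180.0, 0.0, 12.3]
force: [-0.8, -0.7, 0.3]
opening: 0.0659
clock: 26.6
tool_pos: [0.5237, -0.0873, 0.1658]
orientation: [-180.0, 0.0, 12.4]
force: [-1.0, -0.0, -0.3]
opening: 0.0662
```

View pics/side6.png

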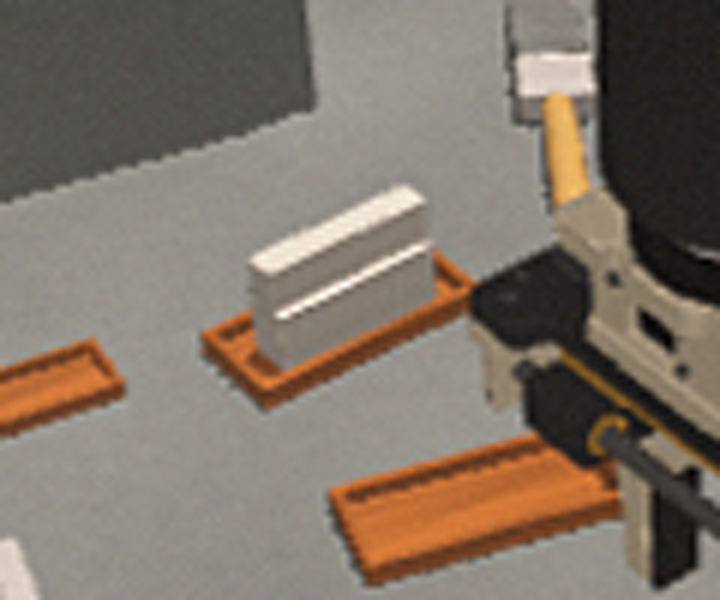

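View pics/top6f.png

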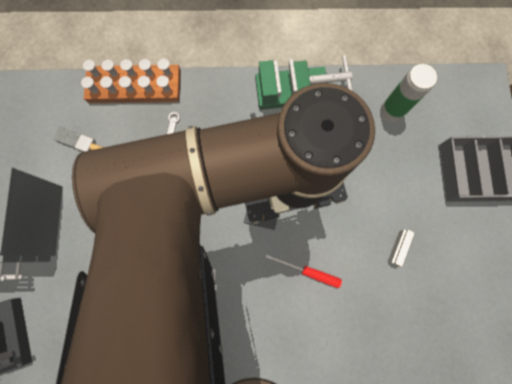

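The side view shows the bar flat and upright inside the plain tray's rim, from about (270,360) to (430,270). The gripper is well clear, so I'm handing the job in.

```bash
python3 -c "
from plant import workorder
print(workorder.close_job())"
```

```text
the job is handed in; nothing more can be done
None
```

The crossbar stopped the bar, so I laid it in the larger plain tray and handed the job in at about 26.7 s.

- **Feeling it at the gauge:** I took the leftmost bar, stood it on the gauge base, let go, regripped and slid it gently. It stopped at the same place twice, where its end should meet the crossbar. The force rose to about 27 N sideways and 24 N vertically on the first slide, and about 12 N each way on the second.
- **Height from the pictures:** This came out at about 55 mm. Known heights read 3–5 mm low by the same method, so the true height is probably about 58 mm, which agrees with being stopped by the 53 mm step.
- **Placing:** The bar touched the tray floor at the expected height. The last side picture shows it flat and upright inside the rim, with the gripper clear.
- **Bystanders:** A top picture taken after release shows the collar and chuck key in place. The arm hid most of the wrench there and most of the scene in the last one, but the wrench parts I could see were where they started.
- **Disagreement:** The two cameras differed by about 4–5 mm in y at table level, so I averaged them. That was well within the room the tray leaves.

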